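# Raise the coupon carrier to its inspection mark and hold it

### The job

Lift the loose cover off the soak pot by its knob and set it down, knob up, on the grey mat. Then grip the black knob of the sprung rod in the middle of the pot, pull the rod straight up until the ring mark on it is level with the top of its sleeve, so that the test coupons hang above the rim, and finish holding it still there. The spring pulls it back, so do not let go; leave the bottles and the beaker where they are.

Things in the scene. Friction and masses are not known exactly. Their poses are not given: they have to be found in the camera images.
- soak_pot: Round steel pot screwed to the worktop, outside diameter 120 mm (foot and flange about 140 mm), rim 70 mm high, wall 3 mm. Origin: centre of its underside, z up. Its outer flange, 62 mm above the worktop, carries the cover. A fixed aluminium sleeve (the outer tube of the telescoping rod) stands upright on its axis.
- sleeve_top (a point): Centre of the top end of the fixed sleeve (20 mm diameter collar), on the pot's axis, 85 mm above the pot's underside.
- cover: Loose bell-shaped aluminium cover, 134 mm diameter, 87 mm high without the knob, open below, 0.22 kg. Origin: centre of its lower edge, z up. It starts upon the pot's flange, round the rim with about 3 mm play at the sides, hiding the rod; its lower edge must rise 80 mm above the flange to clear the rod's knob sideways. Set down on the mat, its origin is 4 mm above the worktop.
- cover_knob (a point): Middle of the cover's round black knob (28 mm diameter, 23 mm tall, on a 12 mm stem 13 mm long over the cover's flat top), 112 mm above the cover's lower edge, on its axis. Grip it from above.
- lift_rod (a joint): Pull-out of the inner rod in m: 0 = fully drawn in by the spring (the start), grows straight upward; stop at 0.085. At 0.060 the ring mark is level with the sleeve's top. An inner spring draws it back: the upward pull needed is about 5 N at the start and 10 N at the mark. The rod carries a four-armed spider (tips 43 mm from the axis) with four small hanging metal coupons.
- rod_grip (a point): Where to grip the rod's black ribbed upright knob from above: 23 mm diameter, 36 mm tall; this point lies on the axis 14 mm below the knob's top and 27 mm above the spider; 120 mm above the pot's underside when the rod is in. Moves with the rod.
- rod_mark (a point): The ring mark, a dark ring 3 mm high round the 10 mm steel rod; this is its middle. It starts hidden in the sleeve, 60 mm below the sleeve's top, and moves with the rod.
- mat: Flat grey mat 170 x 170 x 4 mm, stuck to the worktop, for the cover. Origin: centre of its underside; its sides lie along its x and y.
- amber_bottle: Brown bottle with black cap, 62 mm diameter, 118 mm high; bystander. Origin: centre of its underside.
- beaker: Small glass beaker, 46 mm diameter, 56 mm high; bystander. Origin: centre of its underside.
- dropper_bottle: Small clear bottle with a red cap, 40 mm diameter, 85 mm high; bystander. Origin: centre of its underside.

How it is judged (in metres and radians):
On the way, in this order (a step that is already met when the one before it is completed fails the run):
1. the cover stands knob up on the mat, let go (horizontal distance between cover and mat below 0.04 m and height (world z) of cover between 0 and 0.009 m and angle between cover's own z axis and vertical below 0.08 rad and contact force between the fingers and cover below 0.3 N and linear speed of cover below 0.02 m/s), for 0.2 s.
2. the rod is pulled out to its mark by the gripper (value of joint lift_rod between 0.054 and 0.066 m and contact force between the fingers and lift_rod above 2 N and velocity of joint lift_rod between -0.01 and 0.01 m/s), for 0.3 s.
At the end, for the whole second after the job is handed in: The gripper still holds the rod's knob and keeps the ring mark level with the sleeve's top (within 6 mm: joint 0.054 to 0.066 m), at rest; the cover stands upright on the mat, its centre within 40 mm of the mat's centre, not touched (all of step 1 and all of step 2); the arm keeps its last pose, push and grip.
It fails at once if a bystander (bottle or beaker) was moved more than 20 mm (distance of any of amber_bottle, beaker, dropper_bottle from where it was at the start of the episode above 0.02 m).
It also fails if it takes over 51 s, if anything falls off the work surface, if the arm or the gripper's body presses on something with over 40 N, if the wrist force passes 120 N, or if a joint passes its speed limit or range.

### The arm

A 7-joint arm with a two-finger parallel gripper is mounted at the origin on a cart in front of the work surface, level with it; the furniture and walls round the work are solid. World frame = base frame: x ahead of the robot, y to its left, z up, the work surface at z = 0. Lengths are in mm, angles in rad, forces in N, time in s.
With the tool pointing down it reaches from about 400 to 875 mm from the base axis. Payload 4.4 kg.
Tool frame: the origin (TCP) lies on the centre line of the jaws, within the pads' length; the fingertips stand 19 mm ahead of it and the grasp point (between the pads) is the TCP; z points along the fingers, y is the line along which they close (so a half turn about z gives the same grasp; the last joint's range is limited). The gripper opens to 85 mm and grips with 20 to 120 N. Pads are 22 mm wide; open, the fingers measure 114 mm over their backs; the gripper's body (76 mm by 85 mm) begins 54 mm behind the grasp point. The pads swing forward as they close: fully open they stand 13 mm farther back than shut.
Start: joints at [1.238, 0.628, 0.038, 1.517, -0.027, 0.996, -0.02], TCP at [171.397, -627.009, 250.313] pointing down, gripper open.
Joint ranges: [-3.06, 3.06], [-0.37, 2.12], [-1.25, 1.32], [0.18, 2.47], [-1.1, 4.24], [0.23, 1.98], [-2.94, 2.94]. Speed limits (rad/s): [2.57, 2.57, 3.14, 3.14, 3.14, 3.14, 3.14].

### API

Orientations are given as [roll, pitch, yaw] about the fixed x, y, z axes, in that order (R = Rz(yaw) Ry(pitch) Rx(roll)).
In Python, from cell import ctrl, viewer, silhouettes gives the robot as it stands.
- The arm moves only by the shell command python3 -m creep 'ROWS'. ROWS is JSON, a list of rows, each an object with "jaw": the gripper command: -1 is shut, 1 is fully open, values between are in proportion; "xyz": the shift along the tool's x, y, z in mm, a list of three; "angular": the turn, a rotation vector about the tool's x, y, z in rad, a list of three. In form: [{"jaw": jaw, "xyz": [tx, ty, tz], "angular": [rx, ry, rz]}, ...]. A call has 1 to 12 rows; each row is the pose to reach, as a shift and turn from the pose commanded when the call began, along the tool's axes at that moment; what a row does not reach only later rows make up. A row lasts 1/8 s, in which the tool goes at most 62.5 mm and 10.7 degrees, less where a joint would pass 70% of its speed; a pose out of reach is approached as far as the arm can. A call with a gripper value outside its range is refused whole. The fingers move at their own pace and stop on an object; the grip force is fixed at half the most. Time passes only in rows, so rows that repeat a pose let the fingers close. It gives the time, the measured TCP pose, the force, the opening and the grip force at its end, in the units of the state.
- ctrl.read_state(): the state, without advancing time (a new reading comes with each control period).
- viewer.get_image(name): name is "scene" or "top"; returns (picture, depth): 480x640x3 uint8, red, green, blue; 480x640 float32, mm along the optical axis (not along the pixel's ray), 0 where there is no reading.
- viewer.camera_model(name): a dict with "fx", "fy", "cx", "cy" (pixels), "dist" ([k1, k2, p1, p2, k3] as OpenCV has them; the pictures are not rectified), "T" (4x4, takes a point from camera to world coordinates). Camera axes: x right, y down, z forward; pixel columns grow to the right and rows downward; lengths in mm; the calibration is good to about 2 mm. A picture is of the moment at which its call begins. camera_model takes no time and is no camera call.
- ctrl.finish_job(): hands the job in; it is judged then, once.
Trained networks look in the newest picture that a camera, given by its name, has taken for a name from the list of things; names that differ only in an ending like _2 or _b are one class to them, and where a whole thing is asked for, a point or a joint stands for the part that bears it (a point fixed in the world has none). Each returns a list of dicts, best first, with "score" (0 to 1); they miss things now and then, are a little off and sometimes report something else, mostly with a low value. They report only what shows in the picture. A call takes as long as a camera call.
- silhouettes(camera, target): "pixels" (480x640 bool, what is visible of it) and "xy" ([column, row] in pixels, amid what is visible of it).
The state is a dict: "clock": time; "qpos": joint angles; "qd": joint speeds; "tau": joint torques, N m; "eef_pos": TCP position; "tool_rot": TCP orientation; "force": force on the tool from outside, world axes, zero at the start; "torque": the same for the moment, N m; "width": finger opening in mm; "gripper_force": force on a finger pad.
Only numpy, scipy, OpenCV 4.12 (cv2) and the standard library are available. Lean on these libraries where they do the work, as an engineer would, in place of code of your own. Each camera call takes 0.05 s, during which the arm holds its last target. There are 200 camera calls.

## Working session

There is one attempt and no reset: what is moved stays moved. The work goes in short steps, Python scripts to look and compute and a shell command to move; the robot and the scene stay as the last step left them, time stands still between calls to the robot, and variables do not carry over. Pictures are saved under pics/ and viewed, at most 10 in all, crops included, and the job is handed in when it is done.

```bash
ls; mkdir -p pics; cat > h.py <<'E'
import numpy as np, cv2
from cell import ctrl, viewer, silhouettes
def ray(cam,px):
    m=viewer.camera_model(cam);K=np.array([[m['fx'],0,m['cx']],[0,m['fy'],m['cy']],[0,0,1.]])
    u=cv2.undistortPoints(np.array([[px]],float),K,np.array(m['dist'],float)).ravel()
    T=np.array(m['T']);return T[:3,3],T[:3,:3]@np.array([u[0],u[1],1.])
def cloud(cam,depth,mask):
    m=viewer.camera_model(cam);K=np.array([[m['fx'],0,m['cx']],[0,m['fy'],m['cy']],[0,0,1.]])
    v,u=np.nonzero(mask&(depth>0));d=depth[v,u]
    if len(u)==0:return np.zeros((0,3))
    n=cv2.undistortPoints(np.stack([u,v],1).astype(float)[:,None],K,np.array(m['dist'],float))[:,0]
    T=np.array(m['T']);return (T[:3,:3]@np.stack([n[:,0]*d,n[:,1]*d,d])).T+T[:3,3]
def tri(pa,pb,ca='scene',cb='top'):
    o1,d1=ray(ca,pa);o2,d2=ray(cb,pb)
    s=np.linalg.lstsq(np.stack([d1,-d2],1),o2-o1,rcond=None)[0]
    a=o1+s[0]*d1;b=o2+s[1]*d2;return (a+b)/2,np.linalg.norm(a-b)
E
python3 - <<'E'
from h import *
np.set_printoptions(precision=1,suppress=True)
s=ctrl.read_state();print(s)
for c in('scene','top'):
    im,d=viewer.get_image(c);cv2.imwrite(f'pics/{c}0.png',im[:,:,::-1])
    print(c,np.array(viewer.camera_model(c)['T']))
    for t in('cover','cover_knob','mat','soak_pot','amber_bottle','beaker','dropper_bottle'):
        for r in silhouettes(c,t)[:2]:
            P=cloud(c,d,r['pixels'])
            print(c,t,round(r['score'],2),np.array(r['xy']),r['pixels'].sum(),len(P) and (np.percentile(P,2,0),np.median(P,0),np.percentile(P,98,0)))
E
```

```text
pics
{'clock': 0.0, 'qpos': array([ 1.2,  0.6,  0. ,  1.5, -0. ,  1. , -0. ]), 'qd': array([-0.,  0.,  0., -0.,  0., -0.,  0.]), 'tau': array([  0. , -56.3,   1.2, -19.3,   0. ,   0. ,  -0. ]), 'eef_pos': array([ 171.2, -626.4,  249.4]), 'tool_rot': array([-3.1,  0. ,  0.3]), 'force': array([-1. ,  0.1,  0.8]), 'torque': array([ 0., -0.,  0.]), 'gripper_force': 0.0, 'width': 85.52072387175565}
scene [[ -0.8  -0.3   0.5 -90. ]
 [ -0.6   0.5  -0.7 826.6]
 [  0.   -0.8  -0.6 973.9]
 [  0.    0.    0.    1. ]]
scene cover 0.59 [295.6 320.6] 2800 (array([416.2,  56.5,  68.1]), array([461.9, 133.2, 148. ]), array([532.4, 172.5, 184.2]))
scene cover_knob 0.83 [295.2 318.7] 2771 (array([416.2,  55.3,  68.3]), array([463. , 134.2, 148.3]), array([533.7, 172.5, 184.3]))
scene mat 0.82 [390.5 262.4] 1620 (array([ 386.4, -464.3,    2.5]), array([ 464.2, -376. ,    7.1]), array([ 547.7, -299.3,   11.8]))
scene mat 0.24 [292.6 319.3] 2798 (array([416.2,  55.6,  68.7]), array([462.4, 133.5, 148.1]), array([533.3, 172.5, 184.2]))
scene soak_pot 0.79 [298.  356.7] 967 (array([414.2,  64.3,   2.8]), a
[... 1065 characters left out ...]
83.5,    3.5]), array([ 549.2, -300. ,    8.9]))
top soak_pot 0.72 [241.2 275.4] 242 (array([412.8,  39.4,  -1.1]), array([458.4,  52.6,   6.7]), array([533.7, 104.2,  67.5]))
top soak_pot 0.62 [250.  204.1] 215 (array([653.1,   5.3,  -2.2]), array([682.3,  28.4,  21.5]), array([696.2,  45.6,  57.9]))
top amber_bottle 0.57 [453.6 263.8] 522 (array([ 477.1, -572.1,    7. ]), array([ 502.3, -541.4,   80.1]), array([ 533. , -524.8,  119.9]))
top beaker 0.59 [249.9 204.1] 245 (array([653. ,   4.7,  -2.1]), array([679.9,  28.9,  19.9]), array([696.9,  47.6,  58.7]))
top dropper_bottle 0.61 [208.7 197.8] 207 (array([672.4, 146.5,   9.4]), array([684.4, 159.2,  56.8]), array([704.8, 179.9,  88.1]))
```

```bash
python3 -c "
import cv2,numpy as np
a=cv2.imread('pics/scene0.png');b=cv2.imread('pics/top0.png')
cv2.imwrite('pics/both0.png',cv2.resize(np.vstack([a,b]),(400,600)))"
cat > knob.py <<'E'
from h import *
np.set_printoptions(precision=1,suppress=True)
C={}
for c in('scene','top'):
    im,d=viewer.get_image(c)
    m=silhouettes(c,'cover')[0]['pixels'];P=cloud(c,d,m)
    full=np.full(d.shape,np.nan);Z=cloud(c,d,np.ones_like(m));v,u=np.nonzero(d>0);full[v,u]=Z[:,2]
    k=m&(full>166);vs,us=np.nonzero(k);C[c]=(us.mean(),vs.mean())
    Q=cloud(c,d,k);print(c,'knob px',k.sum(),C[c],'min',np.percentile(Q,3,0),'max',np.percentile(Q,97,0))
    A=P[(P[:,2]>75)&(P[:,2]<125)]   # side wall: circle fit
    s=np.linalg.lstsq(np.c_[2*A[:,:2],np.ones(len(A))],(A[:,:2]**2).sum(1),rcond=None)[0]
    print('wall circle',s[:2],np.sqrt(s[2]+s[0]**2+s[1]**2),len(A))
print('tri',tri(C['scene'],C['top']))
E
python3 knob.py
```

```text
scene knob px 114 (np.float64(294.5), np.float64(298.7368421052632)) min [468.7  97.7 171. ] max [492.4 119.5 189. ]
wall circle [482.1 106.2] 65.71545234674547 745
top knob px 95 (np.float64(211.86315789473684), np.float64(261.5473684210526)) min [468.7  94.6 174.2] max [491.5 118.3 187.3]
wall circle [480.8 107.7] 66.41961904403733 138
tri (array([480.8, 106.9, 178.7]), np.float64(1.243706291900753))
```

View pics/both0.png

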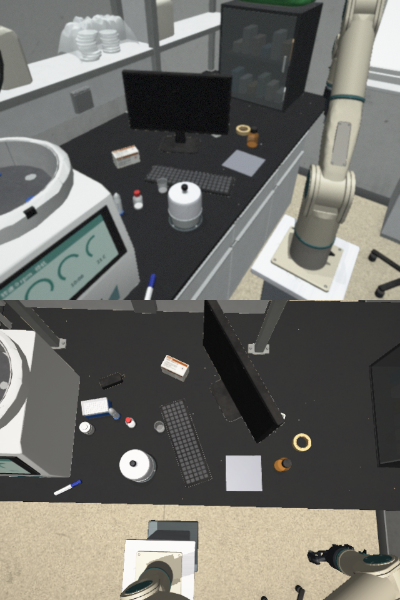

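```bash
python3 - <<'E'
from h import *
np.set_printoptions(precision=3,suppress=True)
print(ctrl.read_state()['tool_rot'],ctrl.read_state()['eef_pos'])
for c in('scene','top'):
    im,d=viewer.get_image(c);P=cloud(c,d,np.ones(d.shape,bool))
    for lo in (60,150):
      print(c,'min x of pts z>',lo)
      for y in range(-650,300,50):
        Q=P[(P[:,2]>lo)&(P[:,2]<700)&(P[:,1]>y)&(P[:,1]<=y+50)&(P[:,0]>330)&(P[:,0]<900)]
        if len(Q)>5: print((y,len(Q),int(np.percentile(Q[:,0],2)),int(np.percentile(Q[:,2],98))),end=' ')
      print()
E
```

```text
[ 3.142 -0.     0.267] [ 171.397 -627.021  250.309]
scene min x of pts z> 60
(-600, 60, 477, 124) (-550, 236, 481, 123) (-450, 1480, 593, 432) (-400, 3300, 630, 432) (-350, 3287, 726, 432) (-300, 2644, 817, 431) (0, 29, 464, 153) (50, 564, 416, 156) (100, 1286, 415, 186) (150, 1200, 434, 153) (200, 153, 713, 114) (250, 46, 717, 101) 
scene min x of pts z> 150
(-450, 1319, 593, 432) (-400, 2946, 630, 432) (-350, 2839, 725, 432) (-300, 2358, 817, 431) (0, 13, 462, 153) (50, 375, 426, 179) (100, 696, 423, 187) (150, 141, 442, 154) 
top min x of pts z> 60
(-600, 165, 476, 121) (-550, 244, 478, 119) (-450, 1510, 591, 432) (-400, 2578, 633, 431) (-350, 2474, 727, 431) (-300, 1788, 821, 431) (0, 189, 448, 150) (50, 937, 417, 175) (100, 854, 415, 184) (150, 290, 439, 152) (200, 124, 715, 112) (250, 235, 731, 72) 
top min x of pts z> 150
(-450, 1423, 591, 432) (-400, 2429, 633, 431) (-350, 2334, 727, 432) (-300, 1663, 821, 431) (0, 6, 478, 152) (50, 216, 427, 183) (100, 248, 426, 186) (150, 48, 446, 153)
```

```bash
python3 -m creep '[{"jaw":1,"xyz":[338,-215,-10],"angular":[0,0,0]},{"jaw":1,"xyz":[338,-215,-10],"angular":[0,0,0]},{"jaw":1,"xyz":[338,-215,-10],"angular":[0,0,0]},{"jaw":1,"xyz":[338,-215,-10],"angular":[0,0,0]},{"jaw":1,"xyz":[338,-215,-10],"angular":[0,0,0]},{"jaw":1,"xyz":[338,-215,-10],"angular":[0,0,0]},{"jaw":1,"xyz":[338,-215,-10],"angular":[0,0,0]},{"jaw":1,"xyz":[338,-215,-10],"angular":[0,0,0]}]'; python3 -c "
from cell import ctrl;print(ctrl.read_state())"
```

```text
clock: 2.1
eef_pos: [442.6, -328.3, 260.5]
tool_rot: [-3.141, -0.001, 0.272]
force: [-0.3, -0.4, 0.3]
width: 85.3
gripper_force: 0.0
{'clock': 2.1, 'qpos': array([ 0.57387817,  0.47348831,  0.02064638,  1.78522028, -0.01361332,
        0.88253584, -0.69793821]), 'qd': array([ 0.05421502, -0.00230315,  0.05440938,  0.00746365,  0.02034162,
        0.00380608,  0.0159596 ]), 'tau': array([-1.79001365e+00, -4.65125012e+01, -2.88177822e-01, -1.79643291e+01,
       -2.05128822e-01, -1.68194622e-02, -1.56828817e-01]), 'eef_pos': array([ 442.6447608 , -328.29506571,  260.45581406]), 'tool_rot': array([-3.14124365e+00, -1.14841800e-03,  2.71961636e-01]), 'force': array([-0.29069677, -0.36888026,  0.29165283]), 'torque': array([-0.01890862,  0.02896747, -0.02150708]), 'gripper_force': 0.0, 'width': 85.34313465958299}
```

```bash
python3 -m creep '[{"jaw":1,"xyz":[154,-411,10],"angular":[0,0,0]},{"jaw":1,"xyz":[154,-411,10],"angular":[0,0,0]},{"jaw":1,"xyz":[154,-411,10],"angular":[0,0,0]},{"jaw":1,"xyz":[154,-411,10],"angular":[0,0,0]},{"jaw":1,"xyz":[154,-411,10],"angular":[0,0,0]},{"jaw":1,"xyz":[154,-411,10],"angular":[0,0,0]},{"jaw":1,"xyz":[154,-411,10],"angular":[0,0,0]},{"jaw":1,"xyz":[154,-411,10],"angular":[0,0,0]},{"jaw":1,"xyz":[154,-411,10],"angular":[0,0,0]},{"jaw":1,"xyz":[154,-411,10],"angular":[0,0,0]}]'; python3 - <<'E'
from h import *
print(ctrl.read_state()['qpos'],ctrl.read_state()['tool_rot'])
im,d=viewer.get_image('scene');print(ctrl.read_state()['eef_pos'])
cv2.imwrite('pics/a1.png',cv2.resize(im[200:420,200:420,::-1],(600,600)))
E
```

```text
clock: 3.35
eef_pos: [481.1, 103.8, 250.3]
tool_rot: [3.14, 0.0, 0.263]
force: [-0.8, -0.7, -0.1]
width: 85.6
gripper_force: 0.0
[-0.24133855  0.40464868 -0.0400225   1.94621267  0.02377421  0.79153174
 -1.60311433] [3.14042726e+00 3.51091667e-04 2.62528805e-01]
[481.13543358 104.05790058 250.37288016]
```

View pics/a1.png

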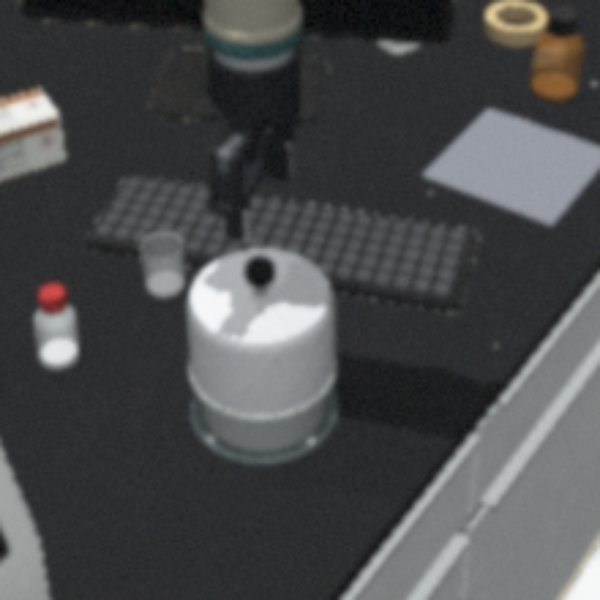

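The picture shows the gripper above and behind the knob (crop ≈ (260,270)), fingertips near crop (240,225). I'll check the TCP's projection against the picture.

```bash
python3 - <<'E'
from h import *
m=viewer.camera_model('scene');K=np.array([[m['fx'],0,m['cx']],[0,m['fy'],m['cy']],[0,0,1.]]);T=np.linalg.inv(np.array(m['T']))
P=np.array([[481,104,250],[481,104,300],[481,104,231],[481+11,64,240],[481-11,144,240],[480.8,106.9,178.7]],float)
q=cv2.projectPoints(P,cv2.Rodrigues(T[:3,:3])[0],T[:3,3],K,np.array(m['dist'],float))[0][:,0]
print((q-200)*600/220)
print(ctrl.read_state()['eef_pos'])
E
```

```text
[[258.0835861  204.48953289]
 [256.45633027 157.57667702]
 [258.67931198 221.72873316]
 [275.700651   186.02169225]
 [240.10293577 242.76402195]
 [258.46937663 269.46715864]]
[481.13543358 104.05790058 250.37288016]
```

```bash
python3 -m creep '[{"jaw":1,"xyz":[0,0,0],"angular":[0,0,0]},{"jaw":1,"xyz":[0,0,0],"angular":[0,0,0]},{"jaw":1,"xyz":[0,0,25],"angular":[0,0,0]},{"jaw":1,"xyz":[0,0,50],"angular":[0,0,0]},{"jaw":1,"xyz":[0,0,65],"angular":[0,0,0]},{"jaw":1,"xyz":[0,0,75],"angular":[0,0,0]},{"jaw":1,"xyz":[0,0,75],"angular":[0,0,0]},{"jaw":1,"xyz":[0,0,75],"angular":[0,0,0]},{"jaw":1,"xyz":[0,0,75],"angular":[0,0,0]}]' && python3 -m creep '[{"jaw":-1,"xyz":[0,0,0],"angular":[0,0,0]},{"jaw":-1,"xyz":[0,0,0],"angular":[0,0,0]},{"jaw":-1,"xyz":[0,0,0],"angular":[0,0,0]},{"jaw":-1,"xyz":[0,0,0],"angular":[0,0,0]},{"jaw":-1,"xyz":[0,0,0],"angular":[0,0,0]},{"jaw":-1,"xyz":[0,0,0],"angular":[0,0,0]},{"jaw":-1,"xyz":[0,0,0],"angular":[0,0,0]},{"jaw":-1,"xyz":[0,0,0],"angular":[0,0,0]},{"jaw":-1,"xyz":[0,0,0],"angular":[0,0,0]},{"jaw":-1,"xyz":[0,0,0],"angular":[0,0,0]}]'
```

```text
clock: 4.53
eef_pos: [481.4, 106.6, 175.9]
tool_rot: [3.142, -0.001, 0.267]
force: [0.8, 0.4, -0.1]
width: 85.4
gripper_force: 0.0
clock: 5.78
eef_pos: [481.1, 106.2, 175.5]
tool_rot: [3.141, -0.0, 0.267]
force: [0.4, -2.5, 5.9]
width: 25.5
gripper_force: 59.0
```

```bash
python3 -m creep '[{"jaw":-0.2,"xyz":[0,0,0],"angular":[0,0,0]},{"jaw":-0.2,"xyz":[0,0,0],"angular":[0,0,0]},{"jaw":-0.2,"xyz":[0,0,4],"angular":[0,0,0]},{"jaw":-0.2,"xyz":[0,0,4],"angular":[0,0,0]},{"jaw":-1,"xyz":[0,0,4],"angular":[0,0,0]},{"jaw":-1,"xyz":[0,0,4],"angular":[0,0,0]},{"jaw":-1,"xyz":[0,0,4],"angular":[0,0,0]},{"jaw":-1,"xyz":[0,0,4],"angular":[0,0,0]},{"jaw":-1,"xyz":[0,0,4],"angular":[0,0,0]},{"jaw":-1,"xyz":[0,0,4],"angular":[0,0,0]}]'
```

```text
clock: 7.02
eef_pos: [481.0, 106.5, 171.3]
tool_rot: [3.142, -0.0, 0.267]
force: [0.2, -0.7, -0.0]
width: 25.6
gripper_force: 58.9
```

```bash
python3 -m creep '[{"jaw":-1,"xyz":[0,0,-5],"angular":[0,0,0]},{"jaw":-1,"xyz":[0,0,-12],"angular":[0,0,0]},{"jaw":-1,"xyz":[0,0,-22],"angular":[0,0,0]},{"jaw":-1,"xyz":[0,0,-35],"angular":[0,0,0]},{"jaw":-1,"xyz":[0,0,-50],"angular":[0,0,0]},{"jaw":-1,"xyz":[0,0,-65],"angular":[0,0,0]},{"jaw":-1,"xyz":[0,0,-80],"angular":[0,0,0]},{"jaw":-1,"xyz":[0,0,-95],"angular":[0,0,0]},{"jaw":-1,"xyz":[0,0,-105],"angular":[0,0,0]},{"jaw":-1,"xyz":[0,0,-110],"angular":[0,0,0]},{"jaw":-1,"xyz":[0,0,-110],"angular":[0,0,0]},{"jaw":-1,"xyz":[0,0,-110],"angular":[0,0,0]}]'; python3 - <<'E'
from h import *
im,d=viewer.get_image('scene');cv2.imwrite('pics/a2.png',cv2.resize(im[170:400,180:410,::-1],(600,600)))
np.set_printoptions(precision=1,suppress=True)
for t in('cover','rod_grip'):
    for r in silhouettes('scene',t)[:1]:
        P=cloud('scene',d,r['pixels']);print(t,r['score'],np.percentile(P,2,0),np.median(P,0),np.percentile(P,98,0))
        if t=='rod_grip':
            for z in range(60,145,7):
                Q=P[(P[:,2]>z)&(P[:,2]<=z+7)]
                if len(Q)>3: print(z,len(Q),np.percentile(Q,5,0),np.percentile(Q,95,0))
E
```

```text
clock: 8.52
eef_pos: [480.6, 106.5, 280.9]
tool_rot: [3.142, 0.001, 0.267]
force: [0.2, -0.9, -1.9]
width: 25.5
gripper_force: 59.0
cover 0.55 [415.5  52.3 176.7] [456.3 138.9 251.1] [534.3 172.7 268.4]
rod_grip 0.65 [452.   65.2  44. ] [474.  120.4  82.4] [520.7 145.  119.6]
60 27 [451.7 127.3  60.7] [515.1 144.6  66.9]
67 21 [453.1  69.8  67.7] [516.7 143.8  73.6]
74 21 [453.4 120.4  74.7] [521.  144.6  80.4]
81 25 [453.  128.6  81.3] [519.3 144.9  87.6]
88 25 [471.6 102.9  90.2] [516.3 129.5  94.8]
95 17 [468.8  99.2  95.1] [490.1 118.9 101.4]
102 16 [471.2 105.6 103.1] [486.3 116.4 108.7]
109 16 [471.3 107.1 109.7] [486.3 116.9 115.5]
116 11 [470.2 108.3 116.5] [483.1 117.6 120.9]
```

View pics/a2.png

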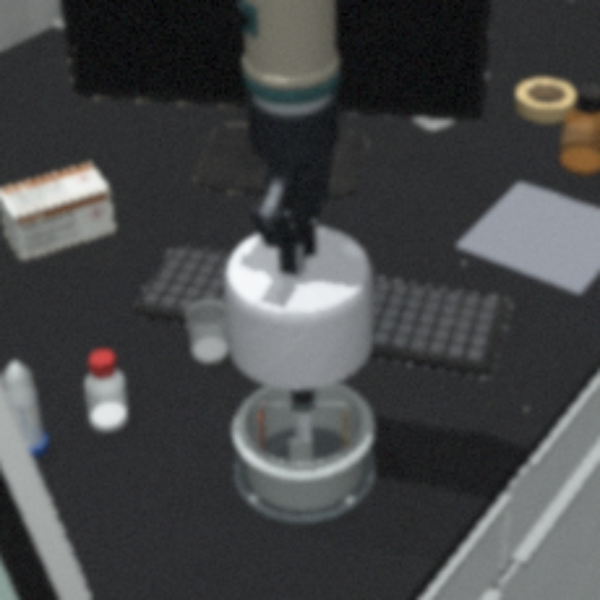

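The cover hangs upright under the gripper (crop (300,305)) and clear of the rod knob (300,397) and pot; the mat lies at (540,235).

```bash
python3 -m creep '[{"jaw":-1,"xyz":[-4,12,0],"angular":[0,0,0]},{"jaw":-1,"xyz":[-12,38,0],"angular":[0,0,0]},{"jaw":-1,"xyz":[-26,84,0],"angular":[0,0,0]},{"jaw":-1,"xyz":[-42,135,0],"angular":[0,0,0]},{"jaw":-1,"xyz":[-58,186,0],"angular":[0,0,0]},{"jaw":-1,"xyz":[-74,237,0],"angular":[0,0,0]},{"jaw":-1,"xyz":[-90,288,0],"angular":[0,0,0]},{"jaw":-1,"xyz":[-106,339,0],"angular":[0,0,0]},{"jaw":-1,"xyz":[-121,390,0],"angular":[0,0,0]},{"jaw":-1,"xyz":[-134,430,0],"angular":[0,0,0]},{"jaw":-1,"xyz":[-142,457,0],"angular":[0,0,0]},{"jaw":-1,"xyz":[-145,467,0],"angular":[0,0,0]}]'; python3 -m creep '[{"jaw":-1,"xyz":[0,0,10],"angular":[0,0,0]},{"jaw":-1,"xyz":[0,0,30],"angular":[0,0,0]},{"jaw":-1,"xyz":[0,0,55],"angular":[0,0,0]},{"jaw":-1,"xyz":[0,0,80],"angular":[0,0,0]},{"jaw":-1,"xyz":[0,0,105],"angular":[0,0,0]},{"jaw":-1,"xyz":[0,0,125],"angular":[0,0,0]},{"jaw":-1,"xyz":[0,0,140],"angular":[0,0,0]},{"jaw":-1,"xyz":[0,0,150],"angular":[0,0,0]},{"jaw":-1,"xyz":[0,0,155],"angular":[0,0,0]},{"jaw":-1,"xyz":[0,0,155],"angular":[0,0,0]},{"jaw":-1,"xyz":[0,0,155],"angular":[0,0,0]}]'; python3 - <<'E'
from h import *
np.set_printoptions(precision=1,suppress=True)
for c in('scene','top'):
    im,d=viewer.get_image(c)
    if c=='scene': cv2.imwrite('pics/a3.png',cv2.resize(im[150:350,290:490,::-1],(600,600)))
    for r in silhouettes(c,'cover')[:1]:
        P=cloud(c,d,r['pixels']);print(r['score'],np.percentile(P,2,0),np.median(P,0),np.percentile(P,98,0))
E
```

```text
clock: 10.18
eef_pos: [462.5, -384.7, 280.9]
tool_rot: [3.141, 0.001, 0.263]
force: [0.2, 0.5, -1.8]
width: 25.8
gripper_force: 59.2
clock: 11.55
eef_pos: [464.5, -382.5, 126.9]
tool_rot: [3.141, -0.001, 0.267]
force: [0.6, 0.4, -1.7]
width: 26.0
gripper_force: 59.2
0.47 [451.6  66.8  37.3] [476.8 115.   93.8] [538.1 145.9 138.1]
0.95 [ 411.4 -388.8   29.4] [ 476.9 -341.6  102.9] [ 524.5 -316.9  109.2]
```

View pics/a3.png

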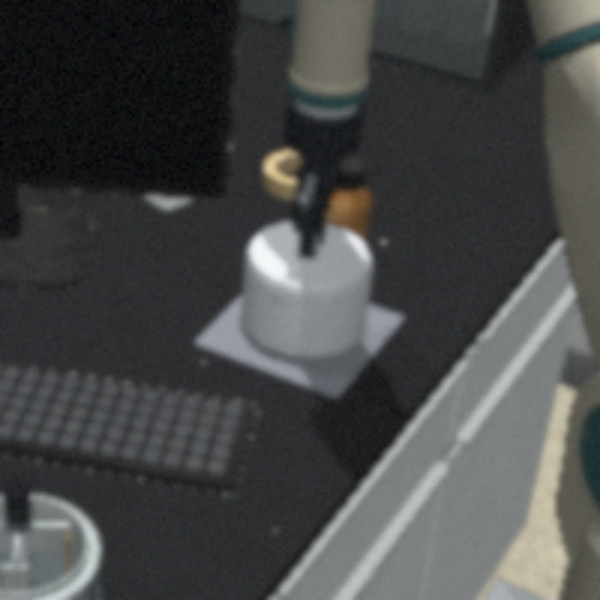

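The cover hangs just above the mat (crop (307,290)), centred over it. Lower until contact.

```bash
python3 -m creep '[{"jaw":-1,"xyz":[0,0,4],"angular":[0,0,0]},{"jaw":-1,"xyz":[0,0,8],"angular":[0,0,0]},{"jaw":-1,"xyz":[0,0,11],"angular":[0,0,0]},{"jaw":-1,"xyz":[0,0,12],"angular":[0,0,0]},{"jaw":-1,"xyz":[0,0,13],"angular":[0,0,0]},{"jaw":-1,"xyz":[0,0,13],"angular":[0,0,0]},{"jaw":-1,"xyz":[0,0,13],"angular":[0,0,0]}]'
```

```text
clock: 12.62
eef_pos: [464.3, -382.1, 113.4]
tool_rot: [3.142, -0.0, 0.267]
force: [1.1, -0.4, -0.9]
width: 25.8
gripper_force: 59.2
```

```bash
python3 -m creep '[{"jaw":-1,"xyz":[0,0,0.5],"angular":[0,0,0]},{"jaw":-1,"xyz":[0,0,1],"angular":[0,0,0]},{"jaw":-1,"xyz":[0,0,1],"angular":[0,0,0]}]'
```

```text
clock: 13.0
eef_pos: [464.4, -382.7, 113.0]
tool_rot: [3.14, -0.001, 0.266]
force: [-0.7, -1.2, 5.3]
width: 25.7
gripper_force: 59.8
```

```bash
python3 -m creep '[{"jaw":0,"xyz":[0,0,0],"angular":[0,0,0]},{"jaw":0.3,"xyz":[0,0,0],"angular":[0,0,0]},{"jaw":0.3,"xyz":[0,0,0],"angular":[0,0,0]},{"jaw":0.3,"xyz":[0,0,0],"angular":[0,0,0]},{"jaw":0.3,"xyz":[0,0,-10],"angular":[0,0,0]},{"jaw":0.3,"xyz":[0,0,-30],"angular":[0,0,0]},{"jaw":0.3,"xyz":[0,0,-60],"angular":[0,0,0]},{"jaw":0.3,"xyz":[0,0,-100],"angular":[0,0,0]},{"jaw":0.3,"xyz":[0,0,-130],"angular":[0,0,0]},{"jaw":0.3,"xyz":[0,0,-130],"angular":[0,0,0]}]'; python3 - <<'E'
from h import *
np.set_printoptions(precision=1,suppress=True)
C={}
for c in('scene','top'):
    im,d=viewer.get_image(c)
    if c=='scene': cv2.imwrite('pics/a4.png',cv2.resize(im[150:370,250:470,::-1],(600,600)))
    full=np.full(d.shape+(3,),np.nan);Z=cloud(c,d,np.ones(d.shape,bool));v,u=np.nonzero(d>0);full[v,u]=Z
    near=(abs(full[...,0]-464)<90)&(abs(full[...,1]+382)<90)&(full[...,2]>15)&(full[...,2]<130)
    P=full[near];print(c,'cover',np.percentile(P,2,0),np.percentile(P,98,0))
    k=(abs(full[...,0]-481)<22)&(abs(full[...,1]-107)<22)&(full[...,2]>103)&(full[...,2]<145)
    vs,us=np.nonzero(k);C[c]=(us.mean(),vs.mean());Q=full[k]
    print(c,'rod knob',k.sum(),C[c],np.percentile(Q,3,0),np.median(Q,0),np.percentile(Q,97,0))
    # pot rim circle
    R=full[(abs(full[...,0]-481)<75)&(abs(full[...,1]-107)<75)&(full[...,2]>66)&(full[...,2]<73)]
    R=R[np.hypot(R[:,0]-481,R[:,1]-107)>52];s=np.linalg.lstsq(np.c_[2*R[:,:2],np.ones(len(R))],(R[:,:2]**2).sum(1),rcond=None)[0]
    print('rim',s[:2],np.sqrt(s[2]+s[0]**2+s[1]**2),len(R))
print(tri(C['scene'],C['top']))
for t in('amber_bottle','beaker','dropper_bottle'):
    print(t,silhouettes('scene',t)[0]['xy'])
E
```

```text
clock: 14.25
eef_pos: [465.6, -383.3, 245.7]
tool_rot: [3.136, -0.004, 0.267]
force: [0.2, -1.2, 0.1]
width: 55.8
gripper_force: 0.0
scene cover [ 401.  -428.6   17.4] [ 519.7 -314.6  122.4]
scene rod knob 127 (np.float64(295.09448818897636), np.float64(316.3622047244094)) [470.8  98.2 105.8] [477.9 112.  127.7] [488.5 118.7 138.7]
rim [481.1 106.7] 59.37112988890494 258
top cover [ 407.8 -396.7   27.8] [ 526.  -317.5   95.9]
top rod knob 75 (np.float64(216.77333333333334), np.float64(263.8933333333333)) [470.1  96.4 107.3] [479.3 104.1 132.5] [489.5 117.2 137.2]
rim [480.6 107.1] 58.297808038101756 151
(array([480.9, 107.1, 121.2]), np.float64(1.1230225511615044))
amber_bottle [403.6, 218.2]
beaker [261.1, 297.9]
dropper_bottle [217.1, 319.4]
```

View pics/a4.png

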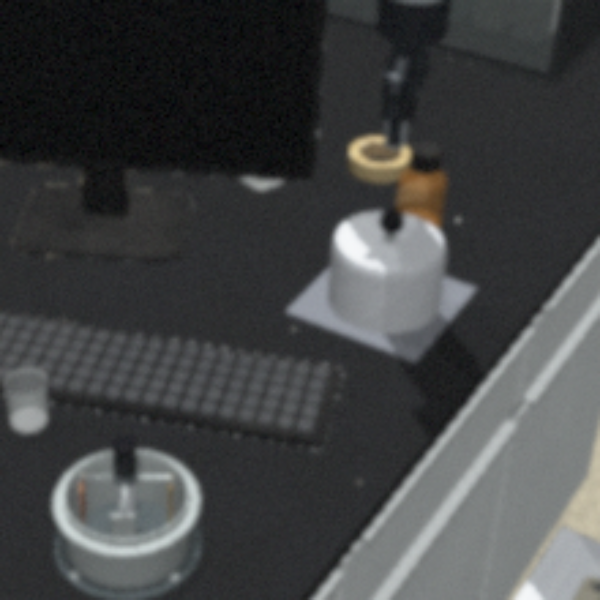

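The cover stands on the mat, knob up (crop (388,265)), let go; the rod knob is free at (125,458). Return over the pot.

```bash
python3 -m creep '[{"jaw":0.3,"xyz":[15,-48,0],"angular":[0,0,0]},{"jaw":0.3,"xyz":[31,-100,0],"angular":[0,0,0]},{"jaw":0.3,"xyz":[47,-152,0],"angular":[0,0,0]},{"jaw":0.3,"xyz":[63,-204,0],"angular":[0,0,0]},{"jaw":0.3,"xyz":[80,-256,0],"angular":[0,0,0]},{"jaw":0.3,"xyz":[96,-308,0],"angular":[0,0,0]},{"jaw":0.3,"xyz":[112,-360,0],"angular":[0,0,0]},{"jaw":0.3,"xyz":[126,-406,0],"angular":[0,0,0]},{"jaw":0.3,"xyz":[137,-442,0],"angular":[0,0,0]},{"jaw":0.3,"xyz":[145,-467,0],"angular":[0,0,0]},{"jaw":0.3,"xyz":[145,-467,0],"angular":[0,0,0]},{"jaw":0.3,"xyz":[145,-467,0],"angular":[0,0,0]}]'
```

```text
clock: 16.0
eef_pos: [480.6, 105.2, 241.8]
tool_rot: [3.141, 0.002, 0.266]
force: [-1.7, -0.6, -0.3]
width: 55.5
gripper_force: 0.0
```

```bash
python3 -m creep '[{"jaw":0.3,"xyz":[0,0,0],"angular":[0,0,0]},{"jaw":0.3,"xyz":[0,0,30],"angular":[0,0,0]},{"jaw":0.3,"xyz":[0,0,60],"angular":[0,0,0]},{"jaw":0.3,"xyz":[0,0,85],"angular":[0,0,0]},{"jaw":0.3,"xyz":[0,0,105],"angular":[0,0,0]},{"jaw":0.3,"xyz":[0,0,116],"angular":[0,0,0]},{"jaw":0.3,"xyz":[0,0,121],"angular":[0,0,0]},{"jaw":0.3,"xyz":[0,0,121],"angular":[0,0,0]},{"jaw":0.3,"xyz":[0,0,121],"angular":[0,0,0]}]' && python3 -m creep '[{"jaw":-1,"xyz":[0,0,0],"angular":[0,0,0]},{"jaw":-1,"xyz":[0,0,0],"angular":[0,0,0]},{"jaw":-1,"xyz":[0,0,0],"angular":[0,0,0]},{"jaw":-1,"xyz":[0,0,0],"angular":[0,0,0]},{"jaw":-1,"xyz":[0,0,0],"angular":[0,0,0]},{"jaw":-1,"xyz":[0,0,0],"angular":[0,0,0]},{"jaw":-1,"xyz":[0,0,0],"angular":[0,0,0]},{"jaw":-1,"xyz":[0,0,0],"angular":[0,0,0]}]'
```

```text
clock: 17.12
eef_pos: [481.4, 106.6, 121.9]
tool_rot: [3.142, -0.001, 0.267]
force: [-0.4, 0.2, 0.4]
width: 55.3
gripper_force: 0.0
clock: 18.12
eef_pos: [481.3, 106.1, 121.9]
tool_rot: [3.141, -0.001, 0.266]
force: [0.7, -2.4, 5.6]
width: 21.1
gripper_force: 58.6
```

```bash
python3 -m creep '[{"jaw":-1,"xyz":[0,0,-4],"angular":[0,0,0]},{"jaw":-1,"xyz":[0,0,-9],"angular":[0,0,0]},{"jaw":-1,"xyz":[0,0,-15],"angular":[0,0,0]},{"jaw":-1,"xyz":[0,0,-20],"angular":[0,0,0]},{"jaw":-1,"xyz":[0,0,-20],"angular":[0,0,0]}]' && python3 -m creep '[{"jaw":-1,"xyz":[0,0,-5],"angular":[0,0,0]},{"jaw":-1,"xyz":[0,0,-12],"angular":[0,0,0]},{"jaw":-1,"xyz":[0,0,-20],"angular":[0,0,0]},{"jaw":-1,"xyz":[0,0,-28],"angular":[0,0,0]},{"jaw":-1,"xyz":[0,0,-34],"angular":[0,0,0]},{"jaw":-1,"xyz":[0,0,-38],"angular":[0,0,0]},{"jaw":-1,"xyz":[0,0,-40],"angular":[0,0,0]},{"jaw":-1,"xyz":[0,0,-40],"angular":[0,0,0]},{"jaw":-1,"xyz":[0,0,-40],"angular":[0,0,0]},{"jaw":-1,"xyz":[0,0,-40],"angular":[0,0,0]}]'; cat > chk.py <<'E'
from h import *
np.set_printoptions(precision=1,suppress=True)
im,d=viewer.get_image('scene');cv2.imwrite('pics/a5.png',cv2.resize(im[230:390,215:375,::-1],(600,600),interpolation=cv2.INTER_CUBIC))
m=viewer.camera_model('scene');K=np.array([[m['fx'],0,m['cx']],[0,m['fy'],m['cy']],[0,0,1.]]);T=np.linalg.inv(np.array(m['T']))
P=np.array([[480.8,106.9,z] for z in (85,145,153,198)],float)
q=cv2.projectPoints(P,cv2.Rodrigues(T[:3,:3])[0],T[:3,3],K,np.array(m['dist'],float))[0][:,0]
print('crop px of sleeve top, knob bottom(158-..)',(q-[215,230])*600/160)
t=np.full(d.shape+(3,),np.nan);v,u=np.nonzero(d>0);t[v,u]=cloud('scene',d,np.ones(d.shape,bool))
# spider points (ring above rim, off axis)
r=np.hypot(t[...,0]-481,t[...,1]-107);Q=t[(r<48)&(r>20)&(t[...,2]>100)&(t[...,2]<175)];print(len(Q),np.percentile(Q[:,2],[10,50,80,90,97]) if len(Q) else '')
print(ctrl.read_state()['eef_pos'],ctrl.read_state()['force'])
E
python3 chk.py
```

```text
clock: 18.75
eef_pos: [481.3, 106.2, 141.7]
tool_rot: [3.141, -0.001, 0.266]
force: [3.4, -3.6, -5.5]
width: 21.2
gripper_force: 58.9
clock: 20.0
eef_pos: [481.2, 106.1, 180.9]
tool_rot: [3.141, -0.0, 0.267]
force: [4.9, -2.7, -10.4]
width: 21.1
gripper_force: 59.0
crop px of sleeve top, knob bottom(158-..) [[302.9 363.8]
 [300.5 297.1]
 [300.2 287.9]
 [298.3 235.1]]
225 [105.4 128.4 144.7 153.1 155.3]
[481.3 106.1 180.9] [  3.9  -2.9 -10. ]
```

View pics/a5.png

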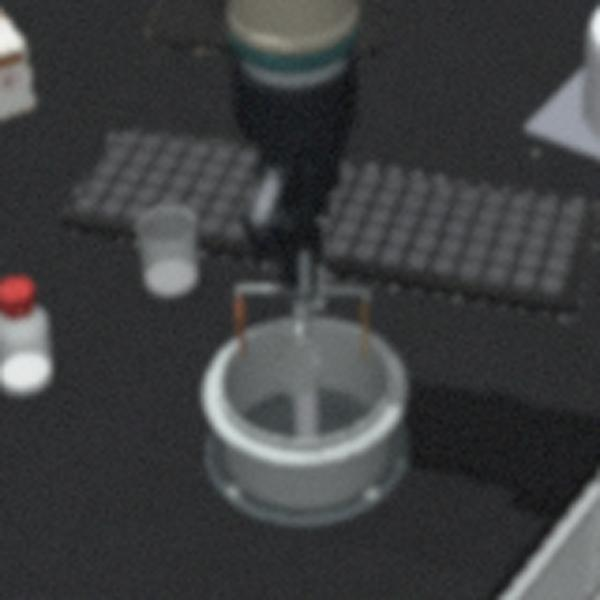

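The coupons hang above the rim (tips at crop (240,350)/(365,355)). The spider sits at about (300,290), where z = 153 projects, so the pull-out is about 60 mm, and the force is about 10 N as expected. Hold to check there is no creep, then hand in.

```bash
python3 -m creep '[{"jaw":-1,"xyz":[0,0,-0.5],"angular":[0,0,0]},{"jaw":-1,"xyz":[0,0,-0.5],"angular":[0,0,0]},{"jaw":-1,"xyz":[0,0,-0.5],"angular":[0,0,0]},{"jaw":-1,"xyz":[0,0,-0.5],"angular":[0,0,0]},{"jaw":-1,"xyz":[0,0,-0.5],"angular":[0,0,0]},{"jaw":-1,"xyz":[0,0,-0.5],"angular":[0,0,0]},{"jaw":-1,"xyz":[0,0,-0.5],"angular":[0,0,0]},{"jaw":-1,"xyz":[0,0,-0.5],"angular":[0,0,0]}]'; python3 chk.py; python3 -c "
from cell import ctrl;print(ctrl.finish_job())"
```

```text
clock: 21.05
eef_pos: [481.3, 106.1, 181.5]
tool_rot: [3.141, -0.0, 0.267]
force: [4.3, -2.8, -10.3]
width: 21.2
gripper_force: 59.0
crop px of sleeve top, knob bottom(158-..) [[302.9 363.8]
 [300.5 297.1]
 [300.2 287.9]
 [298.3 235.1]]
237 [105.4 129.5 147.  153.3 155.5]
[481.2 106.1 181.4] [ 4.7 -2.9 -9.1]
the job is handed in; nothing more can be done
None
```

The cover stands knob up on the mat, and the rod is held still about 60 mm out, at its mark as judged from arm travel, spider height and pull force (the ring itself could not be made out). I handed the job in at about 21 s; no verdict came back.

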